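Gauge the walnut

ROBOT

A 6-joint arm with a two-finger parallel gripper is mounted at the origin on a cart in front of the work surface, level with it; the furniture and walls round the work are solid. World frame = base frame: x ahead of the robot, y to its left, z up, the work surface at z = 0. Lengths are in m, angles in rad, forces in N, time in s.
With the tool pointing down it reaches from about 0.375 to 0.975 m from the base axis. Payload 3.8 kg.
Tool frame: the origin (TCP) lies at the very end of the fingers, on their centre line; the grasp point (between the pads) lies 19 mm behind it; z points along the fingers, y is the line along which they close (so a half turn about z gives the same grasp; the last joint's range is limited). The gripper opens to 85 mm and grips with 20 to 120 N. Pads are 22 mm wide; open, the fingers measure 114 mm over their backs; the gripper's body (76 mm by 85 mm) begins 54 mm behind the grasp point. The pads swing forward as they close: fully open they stand 13 mm farther back than shut.
Start: joints at [1.075, 0.264, 1.604, -0, 1.274, -0.037], TCP at [0.299, 0.605, 0.208] pointing down, gripper open.
Joint ranges: [-2.63, 2.63], [-0.94, 2.18], [0.31, 2.57], [-1.31, 4.45], [0, 2.66], [-2.55, 2.55]. Speed limits (rad/s): [2.57, 2.57, 3.14, 3.14, 3.14, 3.14].

INTERFACE

Orientations are given as a rotation vector (axis times angle).
In Python, from workcell import read_state, read_camera, calibration, finish_job gives the robot as it stands.
- The arm moves only by the tool step_arm, never from a script. Its argument "commands" is a list of rows, each an object of numbers: "fingers": the gripper's target within -1 to 1 (shut at 1, half-way at 0, fully open at -1); "dx", "dy", "dz": the shift along the tool's x, y, z in m; "roll": the turn about the tool's z in degrees. In form: [{"fingers": .., "dx": .., "dy": .., "dz": .., "roll": ..}, ...]. A call has 1 to 8 rows; each row is the pose to reach, as a shift and turn from the pose commanded when the call began, along the tool's axes at that moment; what a row does not reach only later rows make up. A row lasts 1/8 s, in which the tool goes at most 62.5 mm and 10.7 degrees, less where a joint would pass 70% of its speed; a pose out of reach is approached as far as the arm can. A call with a gripper value outside its range is refused whole. The fingers move at their own pace and stop on an object; "squeeze" is the grip in N (left out, the last holds). Time passes only in rows, so rows that repeat a pose let the fingers close. It gives the time, the measured TCP pose, the force, the opening and the grip force at its end, in the units of the state.
- read_state(): the state, without advancing time (a new reading comes with each control period).
- read_camera(name): name is "side" or "top" or "wrist"; returns (picture, depth): 420x560x3 uint8, blue, green, red; 420x560 float32, m along the optical axis (not along the pixel's ray), 0 where there is no reading.
- calibration(name): a dict with "intrinsics" (3x3 intrinsics, pixels), "k1" (the pictures are not rectified: a ray, as slopes to the right and down, at radius r is drawn at 1 + k1 r^2 times it, then the intrinsics apply), "world_to_cam" (4x4, takes a point from world to camera coordinates). Camera axes: x right, y up, looking along -z (the intrinsics and any distortion apply to the point x, -y, -z); pixel columns grow to the right and rows downward; lengths in m; the calibration is good to about 2 mm. A picture is of the moment at which its call begins: read the wrist's pose just before it. calibration takes no time and is no camera call; for the wrist camera it gives the pose at the moment of the call.
- finish_job(): hands the job in; it is judged then, once.
The state is a dict: "time": time; "q": joint angles; "joint_vel": joint speeds; "joint_torque": joint torques, N m; "tool_pos": TCP position; "tcp_rot": TCP orientation; "wrist_force": force on the tool from outside, world axes, zero at the start; "torque": the same for the moment, N m; "width": opening from 0.0 (shut) to 1.0 (fully open); "grip_force": force on a finger pad.
Only numpy, scipy, OpenCV 4.12 (cv2) and the standard library are available. Lean on these libraries where they do the work, as an engineer would, in place of code of your own. Each camera call takes 0.05 s, during which the arm holds its last target. There are 200 camera calls.

TASK

Measure how wide the walnut nearest the sizing gauge is, with this gauge (a caliper on a wooden bed): lay it on the gauge's bed, midway across the jaws, and let go of it. Then slide the movable jaw in gently until the nut is held lightly between it and the fixed jaw's anvil, with no gap left on either side, without cocking the jaw askew or squeezing the nut hard, and leave it so for reading. Leave the timer, the spice tin and the cookie cutter where they are.

Things in the scene. Friction and masses are not known exactly. Their poses are not given: they have to be found in the camera images.
- walnut: the walnut nearest the gauge, in front of the robot (plain brown, ridged shell), light (some 12 g); irregular: about 38 mm by 33 mm across and 28 mm high, so that its width between the jaws depends on how it happens to lie and is not known beforehand. Origin at the centre of its underside
- walnut_mid (a point): centre of the walnut, 14 mm above its origin
- gauge: bench sizing gauge (caliper on a bed), fixed to the worktop: pale wooden bed 230 mm long (x), 72 mm wide (y), 14 mm thick (top at z = 14 mm), with two upright steel jaws and a thumb post. Origin at the underside on the centre line, 75 mm to +x of the fixed jaw's face; x runs from the fixed to the sliding jaw, y across, z up. Jaw faces are centred on y = 0
- fixed_jaw: the gauge's fixed steel jaw, 16 mm thick, 60 mm wide, 32 mm high. Origin at the middle of the lower edge of its inner face, on the bed's top; x points to the sliding jaw. It carries the anvil that the part is measured against: a flat round steel face 28 mm across, centred 16 mm above the bed, locked 2 to 18 mm out of the jaw's inner face, differently each time; how far is not given
- sliding_jaw: the gauge's movable steel jaw plate, 16 mm thick, 60 mm wide, top 32 mm above the bed. Origin at the middle of its measuring face at the height of the bed's top; the face looks to -x (to the fixed jaw), the thumb post stands 50 mm to +x of the face. It turns with the tilt joint
- thumb_post (a point): centre of the top of the upright round steel post, 16 mm in diameter, that moves the sliding jaw when pushed or pinched. Top 52 mm above the bed; below 13 mm above the bed is a collar 26 mm across. On the centre line, 50 mm behind the jaw's face, 34 mm behind its back; a low slide (8 mm high, 40 mm wide) ends 22 mm behind its axis
- jaw_gap (a joint): distance from the fixed jaw's inner face (not its anvil) to the sliding jaw's face in m (at most 0.105), grows as the jaw moves to the gauge's +x. The slide needs about 4 N to move and stays where it is left; a few newtons more are enough to hold a part lightly
- jaw_tilt (a joint): how far the sliding jaw is cocked, in rad about the vertical axis of the thumb post (0 = square to the bed). It has play and is sprung back to square with 1.5 N m/rad: pushing the jaw plate off the centre line, or closing on a part that lies off centre, cocks it; pushing at the post does not
- timer: round wind-up kitchen timer, 66 mm across, 50 mm high, with a white dial; a bystander. Origin at the centre of its underside
- spice_tin: small round tin with a metal lid, 46 mm across, 48 mm high; a bystander. Origin at the centre of its underside
- cutter_star: star-shaped tin cookie cutter, 53x56x22 mm; a bystander. Origin at the centre of its underside
There are look-alikes about, which are no part of the job. Of the things shaped like the walnut, the walnut one is meant.

How it is judged:
On the way:
1. the walnut lies on the gauge's bed between the jaws, midway across them, and the fingers have let go of it (z of walnut_mid in the frame of gauge between 0.023 and 0.035 m and y of walnut_mid in the frame of gauge between -0.012 and 0.012 m and x of walnut_mid in the frame of fixed_jaw above 0.013 m and x of walnut_mid in the frame of sliding_jaw below -0.013 m and contact force between the fingers and walnut below 0.1 N and linear speed of walnut below 0.02 m/s), for 0.2 s.
At the end, for the whole second after the job is handed in: the walnut lies on the bed between the jaws (its centre 9 to 21 mm above the bed's top and within 12 mm of the bed's centre line), the sliding jaw and the fixed jaw's anvil both press on it with at least 0.3 N, the sliding jaw is within 0.04 rad of square, all is at rest (z of walnut_mid in the frame of gauge between 0.023 and 0.035 m and y of walnut_mid in the frame of gauge between -0.012 and 0.012 m and x of walnut_mid in the frame of fixed_jaw above 0.013 m and contact force between each of sliding_jaw, fixed_jaw and walnut above 0.3 N and value of joint jaw_tilt between -0.04 and 0.04 rad and linear speed of walnut below 0.01 m/s); the robot touches nothing.
It fails at once if the walnut is squeezed with more than 12 N by a jaw (contact force between any of sliding_jaw, fixed_jaw and walnut above 12 N).
It fails at once if the sliding jaw is cocked by more than 0.07 rad (value of joint jaw_tilt above 0.07 rad or value of joint jaw_tilt below -0.07 rad).
It fails at once if the timer, the spice tin or the cookie cutter is moved more than 20 mm (distance of any of timer, spice_tin, cutter_star from where it was at the start of the episode above 0.02 m).
It also fails if it takes over 58 s, if anything falls off the work surface, if the arm or the gripper's body presses on something with over 40 N, if the wrist force passes 120 N, or if a joint passes its speed limit or range.

## Working session

There is one attempt and no reset: what is moved stays moved. The work goes in short steps, Python scripts to look and compute and a tool call to move; the robot and the scene stay as the last step left them, time stands still between calls to the robot, and variables do not carry over. Pictures are saved under pics/ and viewed, at most 10 in all, crops included, and the job is handed in when it is done.

Besides the shell and the picture viewer there is one more tool, called as name(argument=value, ...), one argument or row to a line, values as JSON. step_arm: Moves the arm, as the interface text tells. Its arguments: {"type":"object","properties":{"commands":{"type":"array","items":{"type":"object","properties":{"fingers":{"type":"number"},"dx":{"type":"number"},"dy":{"type":"number"},"dz":{"type":"number"},"roll":{"type":"number"}}}},"squeeze":{"type":"number"}},"required":["commands"]}

```bash
mkdir -p pics
cat > h.py <<'E'
import numpy as np, cv2
from workcell import read_state, read_camera, calibration, finish_job
def cast(cal,u,v,z):
    K=np.array(cal["intrinsics"]);d=np.array([[ (u-K[0,2])/K[0,0],(v-K[1,2])/K[1,1]]])[0]
    s=d.copy()
    for _ in range(20): s=d/(1+cal["k1"]*(s@s))
    T=np.linalg.inv(np.array(cal["world_to_cam"]));r=T[:3,:3]@np.array([s[0],-s[1],-1]);o=T[:3,3]
    return o+r*(z-o[2])/r[2]
def pts(cal,depth):
    K=np.array(cal["intrinsics"]);h,w=depth.shape
    v,u=np.mgrid[:h,:w];d=np.stack([(u-K[0,2])/K[0,0],(v-K[1,2])/K[1,1]],-1);s=d.copy()
    for _ in range(20): s=d/(1+cal["k1"]*(s**2).sum(-1,keepdims=True))
    T=np.linalg.inv(np.array(cal["world_to_cam"]))
    c=np.stack([s[...,0]*depth,-s[...,1]*depth,-depth],-1)
    return c@T[:3,:3].T+T[:3,3]
E
python3 - <<'E'
from h import *
print(read_state())
for n in("top","side"):
    c=calibration(n);p,d=read_camera(n);cv2.imwrite(f"pics/{n}0.png",p);np.savez(f"{n}0.npz",p=p,d=d);print(n,np.linalg.inv(c["world_to_cam"])[:3].round(3))
E
```

```text
{'time': 0.0, 'q': array([ 1.07513399e+00,  2.64756197e-01,  1.60537323e+00,  2.86211844e-05,
        1.27367379e+00, -3.69123027e-02]), 'joint_vel': array([-4.52270958e-04, -6.82450506e-04, -3.39311940e-05,  1.04095695e-03,
        2.68242451e-04, -5.71754376e-04]), 'joint_torque': array([ 1.94418353e-04, -5.15097141e+01, -3.67319119e+01, -9.22464051e-05,
        1.26981319e-02,  4.06296283e-05]), 'tool_pos': array([0.29854123, 0.60452987, 0.20686043]), 'tcp_rot': array([-0.71417483, -3.05871331,  0.00333801]), 'wrist_force': array([-0.52818793,  0.38593486,  0.82116174]), 'torque': array([-0.02739464,  0.02467063,  0.00528217]), 'grip_force': 0.0, 'width': 1.0025058452504823}
top [[-1.800e-02  9.810e-01 -1.950e-01  4.180e-01]
 [-1.000e+00 -1.800e-02 -1.000e-03  2.020e-01]
 [-5.000e-03  1.950e-01  9.810e-01  1.023e+00]]
side [[-0.998  0.002 -0.058  0.557]
 [-0.055 -0.367  0.929  1.009]
 [-0.019  0.93   0.366  0.401]]
```

View pics/top0.png

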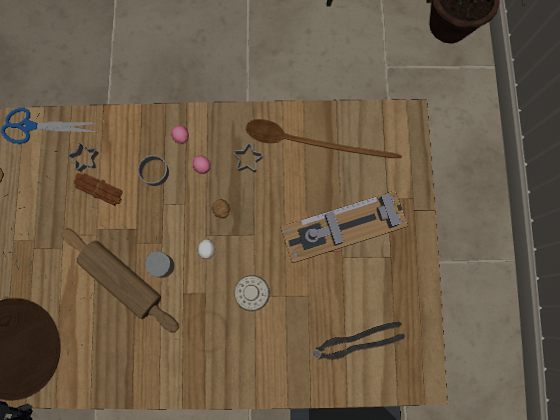

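View pics/side0.png

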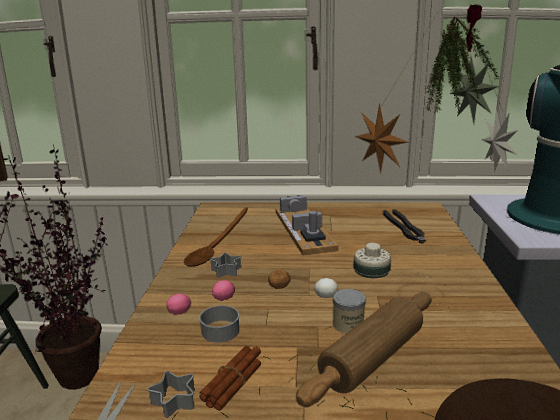

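The walnut is at top px (221,208). The gauge is at about (345,228), with the fixed jaw on the right (393,208), the sliding jaw at (334,228) and the post at (312,236). The timer is at (251,293).

Run:
```python
from h import *
c=calibration("top");f=np.load("top0.npz");p,d=f["p"],f["d"]
P=pts(c,d);z=P[...,2]
print("table z",np.median(z[300:380,200:300]), "depth valid",(d>0).mean())
sub=np.zeros(z.shape,bool);sub[185:270,275:412]=1
for lo,hi in((.009,.02),(.02,.030),(.038,.052),(.056,.075)):
    m=(z>lo)&(z<hi)&sub; q=P[m]
    print(lo,m.sum(),q.mean(0).round(4) if m.any() else "")
    if m.sum()>10:
        r=cv2.minAreaRect((q[:,:2]*1000).astype(np.float32));print(r)
m=((z>.035)&(z<.052)&sub).astype(np.uint8)
n,l,s,ce=cv2.connectedComponentsWithStats(m)
for i in range(1,n):
    q=P[l==i];print("jaw",len(q),q.mean(0).round(4),cv2.minAreaRect((q[:,:2]*1000).astype(np.float32)) if len(q)>5 else "")
w=np.zeros_like(sub);w[190:225,205:240]=1
m=(z>.008)&w;q=P[m];print("nut",m.sum(),q.mean(0),q[:,2].max(),cv2.minAreaRect((q[:,:2]*1000).astype(np.float32)))
hsv=cv2.cvtColor(p,cv2.COLOR_BGR2HSV)
cv2.imwrite("pics/z0.png",np.hstack([cv2.resize(p[180:275,270:415],None,fx=5,fy=5,interpolation=2)]))
```

```text
table z -0.00039570119707066365 depth valid 0.9962244897959184
0.009 3198 [0.5691 0.0869 0.0136]
((571.8527221679688, 82.03172302246094), (72.4378433227539, 231.29531860351562), 16.358226776123047)
0.02 498 [0.5585 0.1213 0.0242]
((573.5587768554688, 73.24324035644531), (58.766380310058594, 193.2281494140625), 16.28008460998535)
0.038 703 [0.5816 0.048  0.0446]
((575.7048950195312, 68.94189453125), (60.481201171875, 174.4019012451172), 16.018606185913086)
0.056 67 [0.5526 0.1452 0.0648]
((553.5564575195312, 145.5269775390625), (15.962116241455078, 14.26308822631836), 0.956783652305603)
jaw 427 [0.5947 0.0025 0.0437] ((595.2484741210938, 2.0247745513916016), (59.8326301574707, 36.10560607910156), 16.053966522216797)
jaw 1 [ 0.6036 -0.0194  0.0354] 
jaw 1 [ 0.6036 -0.0231  0.0353] 
jaw 1 [ 0.5997 -0.019   0.036 ] 
jaw 311 [0.5647 0.1051 0.0448] ((565.4551391601562, 104.64625549316406), (60.481727600097656, 16.861806869506836), 16.0412540435791)
jaw 9 [0.5473 0.1485 0.044 ] ((547.143798828125, 148.23704528808594), (10.407654762268066, 2.28235125541687), 62.16679763793945)
jaw 1 [0.548  0.1392 0.0405] 
nut 275 [0.60449854 0.31065697 0.04061627] 1.0226255691293662 ((517.57177734375, 268.6974792480469), (237.8160400390625, 32.19437026977539), 26.001285552978516)
```

View pics/z0.png

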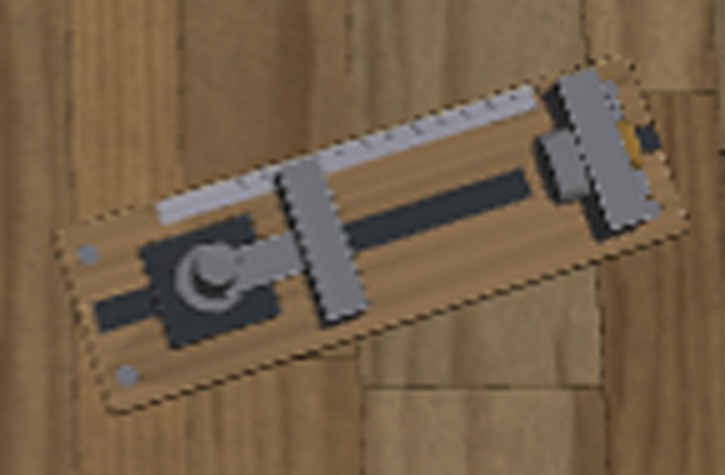

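Run:
```python
from h import *
c=calibration("top");f=np.load("top0.npz");p,d=f["p"],f["d"]
P=pts(c,d);z=P[...,2];w=np.zeros(z.shape,bool);w[190:225,205:240]=1
m=(z>.008)&(z<.06)&w;q=P[m];print("nut",m.sum(),q.mean(0),q[:,2].max(),cv2.minAreaRect((q[:,:2]*1000).astype(np.float32)))
s=read_state();R=cv2.Rodrigues(s["tcp_rot"])[0];print(R.round(3),R.T@(np.append(q.mean(0)[:2],.15)-s["tool_pos"]))
```

```text
nut 270 [0.60795917 0.31266228 0.02243091] 0.03307174846580463 ((608.7109375, 313.1634216308594), (34.95341110229492, 32.21422576904297), 25.681386947631836)
[[-0.897  0.443 -0.001]
 [ 0.443  0.897 -0.002]
 [ 0.    -0.002 -1.   ]] [-0.40665538 -0.12460571  0.05719334]
```

step_arm(
  commands=[
    {"dx": -0.06,"dy": -0.018,"roll": 7,"fingers": -1},
    {"dx": -0.12,"dy": -0.036,"roll": 14,"fingers": -1},
    {"dx": -0.18,"dy": -0.054,"roll": 21,"fingers": -1},
    {"dx": -0.24,"dy": -0.072,"roll": 28,"fingers": -1},
    {"dx": -0.3,"dy": -0.09,"roll": 35,"fingers": -1},
    {"dx": -0.36,"dy": -0.108,"roll": 42,"fingers": -1},
    {"dx": -0.406,"dy": -0.124,"roll": 47.5,"fingers": -1},
    {"dx": -0.406,"dy": -0.124,"roll": 47.5,"fingers": -1},
  ],
)

```text
invalid input
```

```bash
cat > look.py <<'E'
from h import *
import sys
s=read_state();c=calibration("wrist");p,d=read_camera("wrist")
cv2.imwrite(f"pics/{sys.argv[1]}.png",p);np.savez(f"{sys.argv[1]}.npz",p=p,d=d,W=c["world_to_cam"],k=c["intrinsics"],k1=c["k1"])
R=cv2.Rodrigues(s["tcp_rot"])[0];print(s["time"],s["tool_pos"],R[:2,:2].round(4).tolist(),s["q"].round(2))
E
python3 look.py w1
```

```text
0.1 [0.29859873 0.60457975 0.20697867] [[-0.8966, 0.4429], [0.4429, 0.8966]] [ 1.08  0.26  1.61  0.    1.27 -0.04]
```

View pics/w1.png

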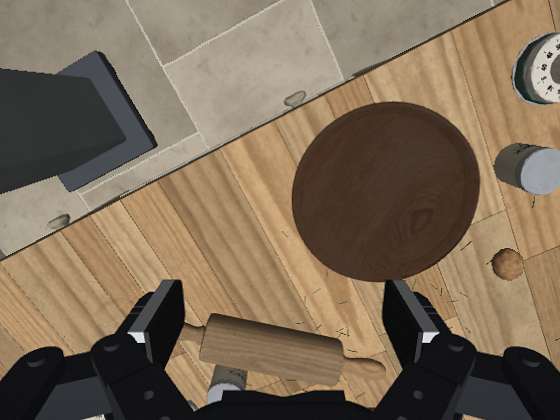

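The move was refused, so I'll give every field. The wrist picture from the start pose shows only the dark board, the rolling pin and a far nut at (508,265).

step_arm(
  commands=[
    {"dx": -0.06,"dy": -0.018,"dz": 0,"roll": 7,"fingers": -1},
    {"dx": -0.12,"dy": -0.036,"dz": 0,"roll": 14,"fingers": -1},
    {"dx": -0.18,"dy": -0.054,"dz": 0,"roll": 21,"fingers": -1},
    {"dx": -0.24,"dy": -0.072,"dz": 0,"roll": 28,"fingers": -1},
    {"dx": -0.3,"dy": -0.09,"dz": 0,"roll": 35,"fingers": -1},
    {"dx": -0.36,"dy": -0.108,"dz": 0,"roll": 42,"fingers": -1},
    {"dx": -0.406,"dy": -0.124,"dz": 0,"roll": 47.5,"fingers": -1},
    {"dx": -0.406,"dy": -0.124,"dz": 0,"roll": 47.5,"fingers": -1},
  ],
  squeeze=20,
)

```text
time: 1.15
tool_pos: [0.6103, 0.3108, 0.2074]
tcp_rot: [1.892, 2.507, -0.002]
wrist_force: [-0.4, 0.6, 0.5]
width: 1.002
grip_force: 0.0
```

```bash
python3 look.py w2
```

```text
1.15 [0.61028235 0.31080921 0.20742136] [[-0.2743, 0.9617], [0.9617, 0.2743]] [ 0.44  0.28  1.58 -0.    1.28  0.16]
```

View pics/w2.png

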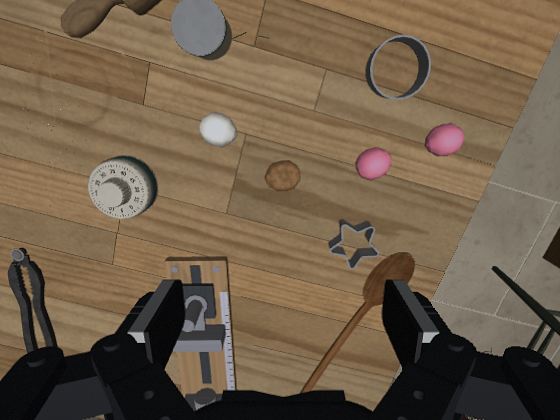

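The walnut is at (283,176). The white egg is at (218,129), the pink ones at (373,163) and (445,139), the star cutter at (355,243) and the timer at (122,187).

```bash
cat > nut.py <<'E'
from h import *
import sys
n,u0,v0,r=sys.argv[1],*map(int,sys.argv[2:5]);zb=float(sys.argv[5])
f=np.load(n+".npz");c=dict(intrinsics=f["k"],k1=float(f["k1"]),world_to_cam=f["W"]);P=pts(c,f["d"])
h=cv2.cvtColor(f["p"],cv2.COLOR_BGR2HSV);w=np.zeros(h.shape[:2],bool);w[v0-r:v0+r,u0-r:u0+r]=1
z=P[...,2];m=w&(z>zb+.006)&(z<zb+.05);q=P[m]
s=read_state();R=cv2.Rodrigues(s["tcp_rot"])[0]
t=(q-s["tool_pos"])@R
lo,hi=t.min(0),t.max(0)
print(m.sum(),"world mean",q.mean(0),"zmax",np.percentile(q[:,2],99),"tool-frame lo/hi mm",(lo*1e3).round(1),(hi*1e3).round(1),"mid",((lo+hi)*500).round(1))
print(cv2.minAreaRect((t[:,:2]*1000).astype(np.float32)))
E
python3 nut.py w2 283 176 35 0
```

```text
856 world mean [0.60770775 0.31631239 0.0227315 ] zmax 0.028558887646534272 tool-frame lo/hi mm [-13.7 -18.7 177.5] [ 18.3  18.4 197.2] mid [ 2.300e+00 -1.000e-01  1.874e+02]
((2.4885640144348145, 0.5544300079345703), (33.09123992919922, 34.81058120727539), 29.206295013427734)
```

step_arm(
  commands=[
    {"dx": 0.002,"dy": 0,"dz": 0.06,"roll": 0,"fingers": -0.7},
    {"dx": 0.002,"dy": 0,"dz": 0.12,"roll": 0,"fingers": -0.7},
    {"dx": 0.002,"dy": 0,"dz": 0.17,"roll": 0,"fingers": -0.7},
    {"dx": 0.002,"dy": 0,"dz": 0.195,"roll": 0,"fingers": -0.7},
    {"dx": 0.002,"dy": 0,"dz": 0.205,"roll": 0,"fingers": -0.7},
    {"dx": 0.002,"dy": 0,"dz": 0.205,"roll": 0,"fingers": -0.7},
  ],
  squeeze=20,
)

```text
time: 1.95
tool_pos: [0.6067, 0.3169, 0.003]
tcp_rot: [-1.884, -2.513, 0.001]
wrist_force: [-0.2, 0.1, 0.5]
width: 0.853
grip_force: 0.0
```

step_arm(
  commands=[
    {"dx": 0,"dy": 0,"dz": 0,"roll": 0,"fingers": 1},
    {"dx": 0,"dy": 0,"dz": 0,"roll": 0,"fingers": 1},
    {"dx": 0,"dy": 0,"dz": 0,"roll": 0,"fingers": 1},
    {"dx": 0,"dy": 0,"dz": 0,"roll": 0,"fingers": 1},
    {"dx": 0,"dy": 0,"dz": 0,"roll": 0,"fingers": 1},
    {"dx": 0,"dy": 0,"dz": 0,"roll": 0,"fingers": 1},
    {"dx": 0,"dy": 0,"dz": 0,"roll": 0,"fingers": 1},
    {"dx": 0,"dy": 0,"dz": 0,"roll": 0,"fingers": 1},
  ],
  squeeze=20,
)

```text
time: 2.95
tool_pos: [0.6084, 0.3166, 0.005]
tcp_rot: [1.886, 2.512, 0.003]
wrist_force: [-0.9, -0.2, 5.3]
width: -0.003
grip_force: 3.3
```

Run:
```python
from h import *
s=read_state();R=cv2.Rodrigues(s["tcp_rot"])[0];print(s["tool_pos"],R[:2,:2],s["width"],s["grip_force"])
```

```text
[0.60842877 0.31655381 0.00499047] [[-0.27897382  0.96029698]
 [ 0.96029859  0.27897234]] -0.0026186165652910564 3.276022876998468
```

The fingers shut completely, so the nut slipped out. I'll lift and look again.

step_arm(
  commands=[
    {"dx": 0,"dy": 0,"dz": -0.01,"roll": 0,"fingers": 1},
    {"dx": 0,"dy": 0,"dz": -0.06,"roll": 0,"fingers": 0},
    {"dx": 0,"dy": 0,"dz": -0.12,"roll": 0,"fingers": -0.5},
    {"dx": 0,"dy": 0,"dz": -0.16,"roll": 0,"fingers": -1},
    {"dx": 0,"dy": 0,"dz": -0.16,"roll": 0,"fingers": -1},
    {"dx": 0,"dy": 0,"dz": -0.16,"roll": 0,"fingers": -1},
  ],
  squeeze=20,
)

```text
time: 3.7
tool_pos: [0.6071, 0.3159, 0.163]
tcp_rot: [-1.886, -2.512, 0.001]
wrist_force: [0.5, 0.0, -1.0]
width: 0.999
grip_force: 0.0
```

```bash
python3 look.py w3
```

```text
3.7 [0.60710299 0.3158899  0.1630325 ] [[-0.2791, 0.9603], [0.9603, 0.2791]] [ 0.44  0.31  1.63 -0.    1.2   0.16]
```

View pics/w3.png

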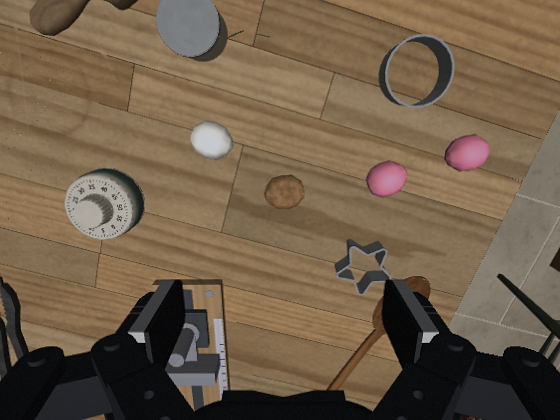

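The walnut is at (285,191), so it has hardly moved. The bystanders are undisturbed.

```bash
python3 nut.py w3 285 191 38 0
python3 - <<'E'
from h import *
f=np.load("w3.npz");c=dict(intrinsics=f["k"],k1=float(f["k1"]),world_to_cam=f["W"])
print(cast(c,285,191,.014)); print(np.linalg.inv(f["W"])[:3].round(3))
f=np.load("w2.npz");c=dict(intrinsics=f["k"],k1=float(f["k1"]),world_to_cam=f["W"])
print(cast(c,283,176,.014))
E
```

```text
1071 world mean [0.60742453 0.31672828 0.02275926] zmax 0.028815670220850357 tool-frame lo/hi mm [-18.1 -16.6 131.7] [ 14.9  19.  151.2] mid [ -1.6   1.2 141.5]
((-1.0502405166625977, 1.917795181274414), (34.068931579589844, 33.93959426879883), 37.31636428833008)
[0.60845649 0.31507705 0.014     ]
[[ 0.96  -0.266 -0.088  0.584]
 [ 0.28   0.911  0.303  0.393]
 [-0.001 -0.315  0.949  0.328]]
[0.60856558 0.31380323 0.014     ]
```

step_arm(
  commands=[
    {"dx": -0.0015,"dy": 0.001,"dz": 0.05,"roll": 0,"fingers": -0.15},
    {"dx": -0.0015,"dy": 0.001,"dz": 0.1,"roll": 0,"fingers": -0.15},
    {"dx": -0.0015,"dy": 0.001,"dz": 0.11,"roll": 0,"fingers": -0.15},
    {"dx": -0.0015,"dy": 0.001,"dz": 0.135,"roll": 0,"fingers": -0.15},
    {"dx": -0.0015,"dy": 0.001,"dz": 0.15,"roll": 0,"fingers": -0.15},
    {"dx": -0.0015,"dy": 0.001,"dz": 0.161,"roll": 0,"fingers": -0.15},
    {"dx": -0.0015,"dy": 0.001,"dz": 0.161,"roll": 0,"fingers": -0.15},
  ],
  squeeze=20,
)

```text
time: 4.62
tool_pos: [0.6084, 0.3148, 0.0017]
tcp_rot: [-1.886, -2.512, 0.002]
wrist_force: [-0.9, -0.2, -0.2]
width: 0.577
grip_force: 0.0
```

```bash
python3 look.py w4; python3 -c "
from h import *
p,d=read_camera('side');a=cv2.resize(p[220:330,200:380],None,fx=3,fy=3,interpolation=2);w=cv2.resize(cv2.imread('pics/w4.png'),(440,330));cv2.imwrite('pics/s4.png',np.hstack([a[:,:360*1],w]))"
```

```text
4.625 [0.60841584 0.31476395 0.00166744] [[-0.2792, 0.9602], [0.9602, 0.2792]] [ 0.44  0.47  1.74 -0.    0.94  0.16]
```

View pics/s4.png

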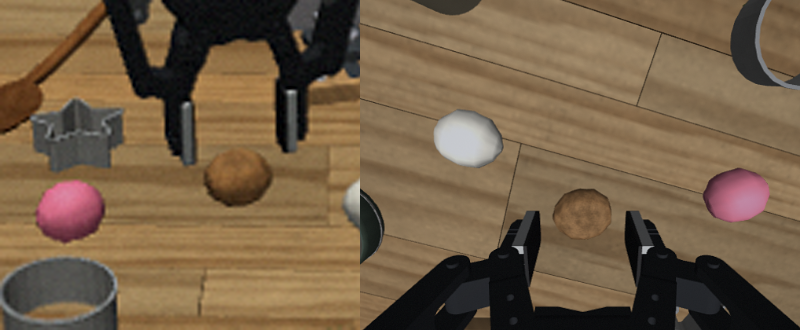

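The nut (wrist px about (312,270), side crop (238,177)) lies clearly in front of the fingers, not between them. I'll measure again from here.

Run:
```python
from h import *
f=np.load("w4.npz");c=dict(intrinsics=f["k"],k1=float(f["k1"]),world_to_cam=f["W"]);P=pts(c,f["d"])
s=read_state();R=cv2.Rodrigues(s["tcp_rot"])[0]
T=(P-s["tool_pos"])@R
z=P[...,2]; w=np.zeros(z.shape,bool);w[225:310,245:325]=1
m=w&(z>.006)&(z<.04)
q=P[m];print(m.sum(),q.mean(0),((T[m].min(0)+T[m].max(0))/2*1e3).round(1))
print("nut",(T[270,282]*1e3).round(1),P[270,282])
for u,v in((215,315),(222,300),(350,310),(340,290),(225,330),(345,330)): print(u,v,(T[v,u]*1e3).round(1),f["d"][v,u])
c=calibration("side");p,d=read_camera("side");P=pts(c,d);T=(P-s["tool_pos"])@R
for u,v in((279,279),(263,270),(297,265),(262,256),(298,252)): print("side",u,v,P[v,u].round(4),(T[v,u]*1e3).round(1))
```

```text
3850 [0.60671326 0.31881848 0.02241223] [  0.9  -2.  -14.9]
nut [  7.1  -2.2 -23.2] [0.60533214 0.32143425 0.02620181]
215 315 [  80.8   -1.4 -164. ] 0.0
222 300 [  4.3 -26.1 -43.5] 0.138598
350 310 [  7.9  22.7 -55.7] 0.12572595
340 290 [  3.2  22.6 -33.9] 0.14789046
225 330 [-45.7 -35.2   3.9] 0.19930093
345 330 [ -5.9  22.8 -48.8] 0.13665198
side 279 279 [0.6075 0.3278 0.0197] [ 12.6   1.6 -16.7]
side 263 270 [0.6325 0.3324 0.0384] [ 10.   26.9 -35.3]
side 297 265 [0.5784 0.3146 0.0386] [  8.1 -29.9 -35.7]
side 262 256 [0.6331 0.3333 0.0638] [ 10.7  27.8 -60.7]
side 298 252 [0.5765 0.3193 0.0644] [ 13.1 -30.4 -61.5]
```

Run:
```python
from h import *
s=read_state();R=cv2.Rodrigues(s["tcp_rot"])[0]
for n in("w4","side"):
    if n=="side": c=calibration("side");p,d=read_camera("side")
    else:
        f=np.load("w4.npz");c=dict(intrinsics=f["k"],k1=float(f["k1"]),world_to_cam=f["W"]);d=f["d"]
    T=((pts(c,d)-s["tool_pos"])@R*1e3)[d>0]
    for sg in(-1,1):
        q=T[(abs(T[:,0])<16)&(sg*T[:,1]>21.5)&(sg*T[:,1]<45)&(T[:,2]>-90)&(T[:,2]<-6)]
        print(n,sg,len(q),np.percentile(q,[1,99],0).round(1).tolist(),np.sort(q[:,2])[-8:].round(1))
```

```text
w4 -1 5283 [[-9.9, -44.8, -83.4], [13.6, -25.5, -27.6]] [-24.4 -24.2 -24.2 -24.1 -23.9 -23.6 -23.3 -23. ]
w4 1 6740 [[-11.0, 22.2, -85.3], [13.5, 44.9, -28.1]] [-24.3 -24.3 -24.2 -24.1 -24.  -23.9 -23.6 -22.7]
side -1 376 [[-11.6, -44.7, -88.5], [14.9, -22.6, -28.0]] [-29.5 -29.1 -28.7 -28.1 -27.7 -27.1 -26.9 -26.8]
side 1 384 [[-9.3, 23.4, -88.0], [14.6, 44.3, -27.8]] [-29.8 -28.9 -28.5 -27.8 -27.6 -26.9 -26.9 -25.4]
```

Both cameras show the fingertips about 26 mm above the reported TCP at this opening, so the first grasp closed above the nut. I'll go 21 mm lower.

step_arm(
  commands=[
    {"dx": 0.001,"dy": -0.001,"dz": 0.01,"roll": 0,"fingers": -0.15},
    {"dx": 0.001,"dy": -0.001,"dz": 0.021,"roll": 0,"fingers": -0.15},
    {"dx": 0.001,"dy": -0.001,"dz": 0.021,"roll": 0,"fingers": 0.4},
    {"dx": 0.001,"dy": -0.001,"dz": 0.021,"roll": 0,"fingers": 0.4},
    {"dx": 0.001,"dy": -0.001,"dz": 0.021,"roll": 0,"fingers": 0.4},
    {"dx": 0.001,"dy": -0.001,"dz": 0.021,"roll": 0,"fingers": 0.4},
  ],
  squeeze=20,
)

```text
time: 5.58
tool_pos: [0.6079, 0.3158, -0.0184]
tcp_rot: [1.886, 2.512, 0.001]
wrist_force: [-0.2, -0.1, -0.3]
width: 0.413
grip_force: 20.0
```

step_arm(
  commands=[
    {"dx": 0,"dy": 0,"dz": -0.03,"roll": 0,"fingers": 0.4},
    {"dx": 0,"dy": 0,"dz": -0.09,"roll": 0,"fingers": 0.4},
    {"dx": -0.04,"dy": -0.015,"dz": -0.11,"roll": 0,"fingers": 0.4},
    {"dx": -0.09,"dy": -0.035,"dz": -0.11,"roll": 0,"fingers": 0.4},
    {"dx": -0.14,"dy": -0.06,"dz": -0.11,"roll": 0,"fingers": 0.4},
    {"dx": -0.19,"dy": -0.08,"dz": -0.11,"roll": 0,"fingers": 0.4},
    {"dx": -0.238,"dy": -0.1,"dz": -0.11,"roll": 0,"fingers": 0.4},
    {"dx": -0.238,"dy": -0.1,"dz": -0.11,"roll": 0,"fingers": 0.4},
  ],
  squeeze=20,
)

```text
time: 6.58
tool_pos: [0.5776, 0.0559, 0.0915]
tcp_rot: [1.891, 2.508, -0.001]
wrist_force: [-0.2, 1.4, -0.8]
width: 0.416
grip_force: 20.1
```

```bash
python3 look.py w5
python3 - <<'E'
from h import *
s=read_state();R=cv2.Rodrigues(s["tcp_rot"])[0];f=np.load("w5.npz")
for n in("w5","top"):
    if n=="w5": c=dict(intrinsics=f["k"],k1=float(f["k1"]),world_to_cam=f["W"]);d=f["d"]
    else: c=calibration(n);p,d=read_camera(n)
    P=pts(c,d);ok=(d>0)&(abs(P[...,0]-.57)<.13)&(abs(P[...,1]-.08)<.16)
    for lo,hi in((.010,.018),(.042,.05),(.061,.072)):
        q=((P-s["tool_pos"])@R*1e3)[ok&(P[...,2]>lo)&(P[...,2]<hi)]
        if len(q)>9: print(n,lo,len(q),cv2.minAreaRect(q[:,:2].astype(np.float32)),q.min(0).round(1),q.max(0).round(1))
    q=((P-s["tool_pos"])@R*1e3); b=(d>0)&(abs(q[...,0])<25)&(abs(q[...,1]+1.5)<16)&(q[...,2]>-60)&(q[...,2]<10)
    print("nut",b.sum(),q[b].min(0).round(1),q[b].max(0).round(1))
E
```

```text
6.575 [0.57760305 0.05590829 0.0915147 ] [[-0.2749, 0.9615], [0.9615, 0.2749]] [ 0.05  0.19  1.92 -0.    1.03 -0.22]
w5 0.01 19647 ((24.745498657226562, -0.5640678405761719), (72.31766510009766, 226.4786834716797), 89.28337860107422) [-88.9 -38.   73.6] [137.7  36.3  81.2]
w5 0.042 2612 ((6.487815856933594, -0.12258338928222656), (59.886009216308594, 151.8896942138672), 89.10939025878906) [-69.1 -30.8  43.2] [82.5 29.3 49.5]
w5 0.061 727 ((89.4569320678711, -1.2051210403442383), (14.684975624084473, 15.12141227722168), 43.5920524597168) [81.7 -8.9 24. ] [96.8  6.2 28.9]
nut 4883 [-16.1 -17.5 -50.3] [ 14.   14.5 -24.1]
top 0.01 2158 ((61.378936767578125, -5.81353759765625), (107.50025177001953, 297.6025390625), 79.98841857910156) [-90.9 -84.6  73.6] [199.6  37.   81.6]
top 0.042 329 ((14.787094116210938, -12.664054870605469), (164.66842651367188, 59.030094146728516), 21.668777465820312) [-69.1 -29.5  41.7] [98.3 30.3 49.5]
top 0.061 60 ((90.6953353881836, 0.6168727874755859), (12.765796661376953, 14.252652168273926), 15.711922645568848) [83.6 -7.1 21.3] [97.7  7.4 30.5]
nut 37 [  7.9 -14.3 -43. ] [ 16.    9.2 -33. ]
```

View pics/w5.png

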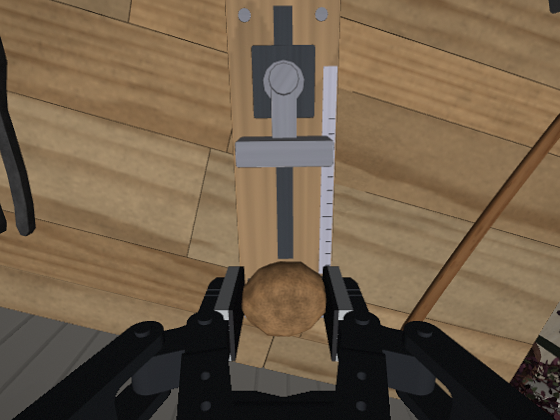

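The nut is held between the pads, centred at column 285, in line with the bed slot (285). The sliding jaw is at row 150 and the post at (284,80). I'll lower it.

step_arm(
  commands=[
    {"dx": 0.003,"dy": 0,"dz": 0.04,"roll": 0,"fingers": 0.4},
    {"dx": 0.003,"dy": 0,"dz": 0.07,"roll": 0,"fingers": 0.4},
    {"dx": 0.003,"dy": 0,"dz": 0.085,"roll": 0,"fingers": 0.4},
    {"dx": 0.003,"dy": 0,"dz": 0.092,"roll": 0,"fingers": 0.4},
    {"dx": 0.003,"dy": 0,"dz": 0.0945,"roll": 0,"fingers": 0.4},
    {"dx": 0.003,"dy": 0,"dz": 0.0955,"roll": 0,"fingers": 0.4},
    {"dx": 0.003,"dy": 0,"dz": 0.0955,"roll": 0,"fingers": 0.4},
  ],
  squeeze=20,
)

```text
time: 7.55
tool_pos: [0.578, 0.0621, -0.0034]
tcp_rot: [1.885, 2.511, 0.002]
wrist_force: [0.3, -0.1, -0.3]
width: 0.417
grip_force: 20.1
```

step_arm(
  commands=[
    {"dx": 0,"dy": 0,"dz": 0.001,"roll": 0,"fingers": 0.4},
    {"dx": 0,"dy": 0,"dz": 0.001,"roll": 0,"fingers": 0.1},
    {"dx": 0,"dy": 0,"dz": 0.001,"roll": 0,"fingers": -0.05},
    {"dx": 0,"dy": 0,"dz": 0.001,"roll": 0,"fingers": -0.2},
    {"dx": 0,"dy": 0,"dz": 0.001,"roll": 0,"fingers": -0.2},
    {"dx": 0,"dy": 0,"dz": 0.001,"roll": 0,"fingers": -0.2},
  ],
  squeeze=20,
)

```text
time: 8.3
tool_pos: [0.5772, 0.0621, -0.0053]
tcp_rot: [-1.886, -2.512, 0.0]
wrist_force: [-0.3, -0.2, -0.3]
width: 0.601
grip_force: 0.0
```

step_arm(
  commands=[
    {"dx": 0,"dy": 0,"dz": -0.02,"roll": 0,"fingers": -0.2},
    {"dx": 0,"dy": 0,"dz": -0.06,"roll": 0,"fingers": -0.2},
    {"dx": 0,"dy": 0,"dz": -0.11,"roll": 0,"fingers": -0.2},
    {"dx": 0,"dy": 0,"dz": -0.11,"roll": 0,"fingers": 1},
    {"dx": 0.05,"dy": 0,"dz": -0.11,"roll": 0,"fingers": 1},
    {"dx": 0.08,"dy": 0,"dz": -0.11,"roll": 0,"fingers": 1},
    {"dx": 0.08,"dy": 0,"dz": -0.11,"roll": 0,"fingers": 1},
  ],
  squeeze=20,
)

```text
time: 9.18
tool_pos: [0.554, 0.1404, 0.1048]
tcp_rot: [-1.882, -2.515, 0.0]
wrist_force: [-0.6, -0.2, 0.3]
width: -0.001
grip_force: 0.0
```

```bash
python3 look.py w6
python3 - <<'E'
from h import *
s=read_state();R=cv2.Rodrigues(s["tcp_rot"])[0];f=np.load("w6.npz")
c=calibration("top");p,d=read_camera("top");cv2.imwrite("pics/t6.png",np.hstack([cv2.resize(p[180:275,270:415],None,fx=3,fy=3,interpolation=2)[:, :360],cv2.resize(f["p"],(380,285))]))
P=pts(c,d);g=np.array([[-.280,.960],[-.960,-.280]]);G=((P[...,:2]-[.5719,.0820])@g.T)*1e3;z=P[...,2]*1e3
m=(d>0)&(abs(G[...,0]+20)<35)&(abs(G[...,1])<28)&(z>20)&(z<43)
n,l,st,ce=cv2.connectedComponentsWithStats(m.astype(np.uint8))
for i in range(1,n):
    if st[i,4]>20: print("top gauge-frame",st[i,4],G[l==i].min(0).round(1),G[l==i].max(0).round(1),z[l==i].max())
c=dict(intrinsics=f["k"],k1=float(f["k1"]),world_to_cam=f["W"]);P=pts(c,f["d"]);T=(P-s["tool_pos"])@R*1e3;z=P[...,2]
ok=(f["d"]>0)&(abs(P[...,0]-.57)<.1)
for nm,lo,hi in(("post",.061,.07),("jawtops",.042,.05),("finger",.072,.15)):
    m=ok&(z>lo)&(z<hi)&(abs(T[...,1])<35)
    if nm=="jawtops": m&=T[...,1]**2>0
    q=T[m]; print(nm,len(q),q.min(0).round(1) if len(q) else"",q.max(0).round(1) if len(q) else "")
E
```

```text
9.175 [0.55398326 0.14038534 0.10483004] [[-0.2819, 0.9594], [0.9594, 0.2819]] [ 0.2   0.16  1.93  0.    1.05 -0.08]
top gauge-frame 206 [-37.4 -14.8] [-5.5 17.7] 42.91766217787918
post 479 [-2.4 -8.5 37.5] [12.7  6.8 43.8]
jawtops 1477 [-152.2  -30.7   54.8] [12.6 29.3 62.8]
finger 1272 [  7.  -14.3 -45.2] [ 13.2  12.9 -26. ]
```

View pics/t6.png

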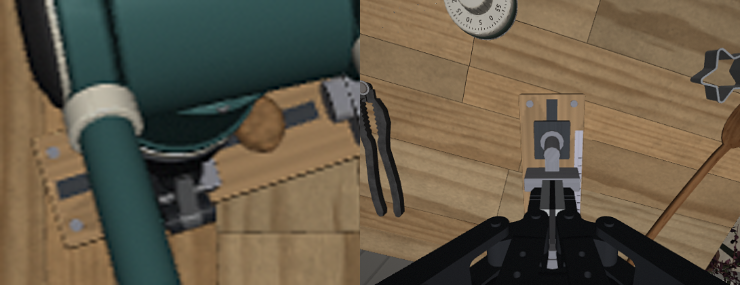

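The nut lies on the bed on the centre line (gauge x about -21, y about 1). The post sits just ahead of the fingers. Next I'll go behind the post with the fingers shut.

step_arm(
  commands=[
    {"dx": 0.038,"dy": -0.001,"dz": 0,"roll": 0,"fingers": 1},
    {"dx": 0.038,"dy": -0.001,"dz": 0,"roll": 0,"fingers": 1},
    {"dx": 0.038,"dy": -0.001,"dz": 0.03,"roll": 0,"fingers": 1},
    {"dx": 0.038,"dy": -0.001,"dz": 0.06,"roll": 0,"fingers": 1},
    {"dx": 0.038,"dy": -0.001,"dz": 0.085,"roll": 0,"fingers": 1},
    {"dx": 0.038,"dy": -0.001,"dz": 0.085,"roll": 0,"fingers": 1},
    {"dx": 0.038,"dy": -0.001,"dz": 0.085,"roll": 0,"fingers": 1},
  ],
  squeeze=20,
)

```text
time: 10.15
tool_pos: [0.5443, 0.1744, 0.0205]
tcp_rot: [1.887, 2.511, 0.001]
wrist_force: [-0.1, -0.0, 0.3]
width: -0.002
grip_force: 0.0
```

```bash
cat > m.py <<'E'
from h import *
import sys
s=read_state();R=cv2.Rodrigues(s["tcp_rot"])[0];gx=R[:,0]
g=np.array([[-.280,.960],[-.960,-.280]])
print("t",s["time"],"tcp gauge mm",(g@(s["tool_pos"][:2]-[.5719,.0820])*1e3).round(2),"z",s["tool_pos"][2].round(4),"F along tool",(R.T@s["wrist_force"]).round(2),"R",R[:2,0].round(4))
if len(sys.argv)>1:
    c=calibration("side");p,d=read_camera("side");P=pts(c,d);G=((P[...,:2]-[.5719,.0820])@g.T)*1e3;z=P[...,2]*1e3
    cv2.imwrite(f"pics/{sys.argv[1]}.png",cv2.resize(p[170:270,250:365],None,fx=6,fy=6,interpolation=2))
    ok=(d>0)&(abs(G[...,1])<40)
    for nm,lo,hi,a in(("post",50,64,8.5),("finger",45,110,14)):
        m=ok&(z>lo)&(z<hi)&(abs(G[...,1])<a)&(G[...,0]>-60)&(G[...,0]<115);q=np.c_[G[m],z[m]];print(nm,len(q),q.min(0).round(1) if len(q) else"",q.max(0).round(1) if len(q) else "")
E
python3 m.py s7
```

```text
t 10.15 tcp gauge mm [96.46  0.59] z 0.0205 F along tool [ 0.01 -0.1  -0.26] R [-0.2784  0.9605]
post 69 [63.3 -8.  50. ] [109.4   7.6  63.9]
finger 512 [ 16.3 -14.   45.1] [113.2  13.9 109.9]
```

View pics/s7.png

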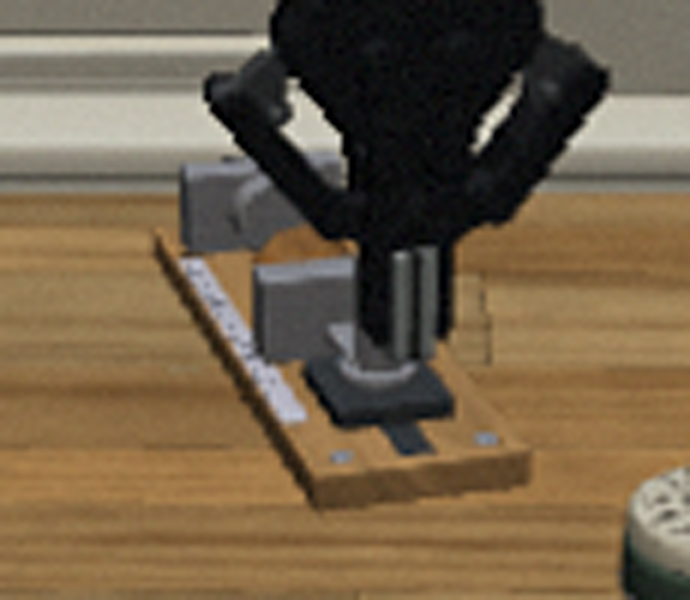

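step_arm(
  commands=[
    {"dx": -0.003,"dy": 0,"dz": 0,"roll": 0,"fingers": 1},
    {"dx": -0.006,"dy": 0,"dz": 0,"roll": 0,"fingers": 1},
    {"dx": -0.009,"dy": 0,"dz": 0,"roll": 0,"fingers": 1},
    {"dx": -0.011,"dy": 0,"dz": 0,"roll": 0,"fingers": 1},
    {"dx": -0.013,"dy": 0,"dz": 0,"roll": 0,"fingers": 1},
    {"dx": -0.015,"dy": 0,"dz": 0,"roll": 0,"fingers": 1},
    {"dx": -0.017,"dy": 0,"dz": 0,"roll": 0,"fingers": 1},
    {"dx": -0.019,"dy": 0,"dz": 0,"roll": 0,"fingers": 1},
  ],
  squeeze=20,
)

```text
time: 11.2
tool_pos: [0.5484, 0.1573, 0.0196]
tcp_rot: [-1.886, -2.512, -0.0]
wrist_force: [-0.5, 3.9, 0.6]
width: -0.001
grip_force: 2.1
```

```bash
python3 m.py
```

```text
t 11.2 tcp gauge mm [78.83  1.46] z 0.0196 F along tool [ 3.89  0.61 -0.62] R [-0.2792  0.9602]
```

step_arm(
  commands=[
    {"dx": -0.0025,"dy": 0,"dz": 0,"roll": 0,"fingers": 1},
    {"dx": -0.005,"dy": 0,"dz": 0,"roll": 0,"fingers": 1},
    {"dx": -0.0075,"dy": 0,"dz": 0,"roll": 0,"fingers": 1},
    {"dx": -0.01,"dy": 0,"dz": 0,"roll": 0,"fingers": 1},
    {"dx": -0.0125,"dy": 0,"dz": 0,"roll": 0,"fingers": 1},
    {"dx": -0.015,"dy": 0,"dz": 0,"roll": 0,"fingers": 1},
    {"dx": -0.0175,"dy": 0,"dz": 0,"roll": 0,"fingers": 1},
    {"dx": -0.02,"dy": 0,"dz": 0,"roll": 0,"fingers": 1},
  ],
  squeeze=20,
)

```text
time: 12.2
tool_pos: [0.5543, 0.1375, 0.0197]
tcp_rot: [-1.886, -2.512, -0.0]
wrist_force: [-1.2, 4.4, 0.1]
width: 0.001
grip_force: 2.1
```

```bash
python3 m.py
cat > gap.py <<'E'
from h import *
g=np.array([[-.280,.960],[-.960,-.280]])
for n in("top","side","wrist"):
    c=calibration(n);p,d=read_camera(n);P=pts(c,d);G=((P[...,:2]-[.5719,.0820])@g.T)*1e3;z=P[...,2]*1e3
    h=cv2.cvtColor(p,cv2.COLOR_BGR2HSV)
    m=(d>0)&(h[...,1]>70)&(abs(G[...,1])<28)&(z>19)&(z<43)&(G[...,0]>-76)&(G[...,0]<30)
    k=(d>0)&(h[...,1]<60)&(h[...,2]>60)&(abs(G[...,1])<33)&(z>40)&(z<49)
    a=k&(G[...,0]<-50)&(G[...,0]>-92);b=k&(G[...,0]>-50)&(G[...,0]<40)&(abs(G[...,1])>11)
    for nm,q in(("nut",m),("fixed/anvil",a),("slide",b)):
        if q.sum()>8: print(n,nm,q.sum(),np.percentile(G[q],[1,99],0).round(1).tolist())
    if nm and b.sum()>20: print(n,"slide face line slope",np.polyfit(G[b][:,1],G[b][:,0],1).round(3))
E
python3 gap.py
```

```text
t 12.2 tcp gauge mm [58.25  1.38] z 0.0197 F along tool [ 4.57  0.03 -0.11] R [-0.2792  0.9602]
top nut 113 [[-38.1, 3.2], [6.6, 21.3]]
top slide 89 [[-9.6, 11.6], [6.1, 29.6]]
top slide face line slope [ 0.013 -1.805]
side nut 19 [[-59.8, -17.3], [29.0, 17.8]]
side fixed/anvil 74 [[-91.3, -28.8], [-65.4, 1.2]]
side slide 44 [[-9.6, -28.7], [7.4, -11.5]]
side slide face line slope [-0.045  0.437]
```

step_arm(
  commands=[
    {"dx": -0.002,"dy": 0,"dz": 0,"roll": 0,"fingers": 1},
    {"dx": -0.004,"dy": 0,"dz": 0,"roll": 0,"fingers": 1},
    {"dx": -0.006,"dy": 0,"dz": 0,"roll": 0,"fingers": 1},
    {"dx": -0.008,"dy": 0,"dz": 0,"roll": 0,"fingers": 1},
    {"dx": -0.01,"dy": 0,"dz": 0,"roll": 0,"fingers": 1},
    {"dx": -0.012,"dy": 0,"dz": 0,"roll": 0,"fingers": 1},
    {"dx": -0.014,"dy": 0,"dz": 0,"roll": 0,"fingers": 1},
    {"dx": -0.015,"dy": 0,"dz": 0,"roll": 0,"fingers": 1},
  ],
  squeeze=20,
)

```text
time: 13.35
tool_pos: [0.5585, 0.1231, 0.0197]
tcp_rot: [1.886, 2.512, 0.0]
wrist_force: [-0.4, 4.3, -0.5]
width: 0.001
grip_force: 2.1
```

```bash
python3 m.py;python3 gap.py
```

```text
t 13.35 tcp gauge mm [43.22  1.36] z 0.0197 F along tool [4.2  0.85 0.46] R [-0.2791  0.9603]
top nut 108 [[-64.9, 2.8], [-8.6, 22.2]]
top fixed/anvil 42 [[-87.1, 8.3], [-66.7, 29.4]]
top slide 86 [[-24.2, 11.4], [-8.9, 29.4]]
top slide face line slope [  0.023 -17.294]
side nut 21 [[-70.5, -17.3], [21.7, 21.1]]
side fixed/anvil 79 [[-91.5, -29.1], [-65.3, 6.9]]
side slide 47 [[-25.8, -28.9], [-6.6, -11.6]]
side slide face line slope [  0.021 -13.388]
wrist nut 11 [[15.4, -18.6], [29.8, -18.1]]
```

Run:
```python
from h import *
g=np.array([[-.280,.960],[-.960,-.280]])
for n in("top","side"):
    c=calibration(n);p,d=read_camera(n);P=pts(c,d);G=((P[...,:2]-[.5719,.0820])@g.T)*1e3;z=P[...,2]*1e3
    h=cv2.cvtColor(p,cv2.COLOR_BGR2HSV)
    m=(d>0)&(h[...,1]>80)&(h[...,0]<22)&(abs(G[...,1])<28)&(z>18)&(z<43)&(G[...,0]>-66)&(G[...,0]<-20)
    l=cv2.connectedComponentsWithStats(m.astype(np.uint8))
    for i in range(1,l[0]):
        if l[2][i,4]>8:
            q=np.c_[G,z][l[1]==i] if 0 else np.dstack([G,z])[l[1]==i]
            print(n,len(q),q.min(0).round(1),q.max(0).round(1),"top at",q[q[:,2].argmax()].round(1),l[2][i])
```

```text
top 104 [-55.1   2.5  18.1] [-27.5  18.3  42.6] top at [-40.2   8.1  42.6] [360 218  15  11 104]
side 14 [-49.8 -10.2  39.3] [-37.5   8.4  42.6] top at [-40.6  -4.6  42.6] [293 204  10   3  14]
```

step_arm(
  commands=[
    {"dx": -0.001,"dy": 0,"dz": 0,"roll": 0,"fingers": 1},
    {"dx": -0.002,"dy": 0,"dz": 0,"roll": 0,"fingers": 1},
    {"dx": -0.003,"dy": 0,"dz": 0,"roll": 0,"fingers": 1},
    {"dx": -0.0037,"dy": 0,"dz": 0,"roll": 0,"fingers": 1},
    {"dx": -0.0044,"dy": 0,"dz": 0,"roll": 0,"fingers": 1},
    {"dx": -0.005,"dy": 0,"dz": 0,"roll": 0,"fingers": 1},
  ],
  squeeze=20,
)

```text
time: 14.35
tool_pos: [0.5599, 0.1184, 0.0197]
tcp_rot: [1.886, 2.512, 0.0]
wrist_force: [0.6, 4.2, -1.3]
width: 0.0
grip_force: 2.1
```

```bash
python3 m.py
```

```text
t 14.35 tcp gauge mm [38.34  1.36] z 0.0197 F along tool [3.87 1.75 1.32] R [-0.2792  0.9602]
```

step_arm(
  commands=[
    {"dx": -0.0004,"dy": 0,"dz": 0,"roll": 0,"fingers": 1},
    {"dx": -0.0008,"dy": 0,"dz": 0,"roll": 0,"fingers": 1},
    {"dx": -0.0012,"dy": 0,"dz": 0,"roll": 0,"fingers": 1},
  ],
  squeeze=20,
)

```text
time: 14.72
tool_pos: [0.5602, 0.1173, 0.0197]
tcp_rot: [1.886, 2.512, 0.0]
wrist_force: [0.9, 4.5, -0.7]
width: 0.003
grip_force: 2.1
```

step_arm(
  commands=[
    {"dx": -0.0003,"dy": 0,"dz": 0,"roll": 0,"fingers": 1},
    {"dx": -0.0006,"dy": 0,"dz": 0,"roll": 0,"fingers": 1},
    {"dx": -0.0008,"dy": 0,"dz": 0,"roll": 0,"fingers": 1},
  ],
  squeeze=20,
)

```text
time: 15.1
tool_pos: [0.5604, 0.1165, 0.0197]
tcp_rot: [1.886, 2.512, 0.0]
wrist_force: [0.2, 4.0, -0.7]
width: 0.004
grip_force: 2.0
```

```bash
python3 m.py; python3 gap.py
```

```text
t 15.1 tcp gauge mm [36.35  1.4 ] z 0.0197 F along tool [3.81 1.28 0.72] R [-0.2792  0.9602]
top nut 104 [[-62.0, 3.2], [-15.3, 22.1]]
top fixed/anvil 76 [[-91.1, 7.3], [-67.3, 29.5]]
top slide 84 [[-31.6, 11.8], [-16.0, 29.2]]
top slide face line slope [ 1.6000e-02 -2.4246e+01]
side nut 19 [[-63.0, -10.7], [25.3, 20.3]]
side fixed/anvil 83 [[-90.7, -28.9], [-65.0, 7.9]]
side slide 47 [[-31.0, -29.7], [-12.5, -11.3]]
side slide face line slope [  0.182 -16.281]
wrist nut 22 [[9.8, -18.7], [27.4, -18.0]]
```

Nut edge is about 62 against an anvil face at about 65, so some 3 mm remain. I'll continue in fine steps.

step_arm(
  commands=[
    {"dx": -0.0003,"dy": 0,"dz": 0,"roll": 0,"fingers": 1},
    {"dx": -0.0006,"dy": 0,"dz": 0,"roll": 0,"fingers": 1},
    {"dx": -0.0008,"dy": 0,"dz": 0,"roll": 0,"fingers": 1},
  ],
  squeeze=20,
)

```text
time: 15.62
tool_pos: [0.5606, 0.1157, 0.0197]
tcp_rot: [1.886, 2.512, 0.0]
wrist_force: [0.9, 3.9, -1.3]
width: 0.0
grip_force: 2.0
```

step_arm(
  commands=[
    {"dx": -0.0003,"dy": 0,"dz": 0,"roll": 0,"fingers": 1},
    {"dx": -0.0005,"dy": 0,"dz": 0,"roll": 0,"fingers": 1},
  ],
  squeeze=20,
)

```text
time: 15.88
tool_pos: [0.5607, 0.1153, 0.0197]
tcp_rot: [1.886, 2.512, 0.0]
wrist_force: [1.0, 5.1, -0.6]
width: -0.0
grip_force: 2.1
```

step_arm(
  commands=[
    {"dx": -0.0002,"dy": 0,"dz": 0,"roll": 0,"fingers": 1},
    {"dx": -0.0003,"dy": 0,"dz": 0,"roll": 0,"fingers": 1},
  ],
  squeeze=20,
)

```text
time: 16.12
tool_pos: [0.5608, 0.115, 0.0197]
tcp_rot: [-1.886, -2.512, -0.0]
wrist_force: [1.0, 5.0, -0.4]
width: -0.001
grip_force: 2.2
```

step_arm(
  commands=[
    {"dx": -0.0002,"dy": 0,"dz": 0,"roll": 0,"fingers": 1},
    {"dx": -0.0003,"dy": 0,"dz": 0,"roll": 0,"fingers": 1},
  ],
  squeeze=20,
)

```text
time: 16.38
tool_pos: [0.5608, 0.1148, 0.0197]
tcp_rot: [-1.886, -2.512, -0.0]
wrist_force: [0.6, 6.2, -0.5]
width: -0.003
grip_force: 2.4
```

```bash
python3 m.py;python3 gap.py; python3 m.py
```

```text
t 16.375 tcp gauge mm [34.61  1.43] z 0.0197 F along tool [5.76 2.29 0.49] R [-0.2791  0.9603]
top nut 108 [[-65.7, 3.4], [-18.9, 20.8]]
top fixed/anvil 82 [[-91.7, 7.3], [-67.5, 29.5]]
top slide 85 [[-33.5, 11.3], [-17.5, 29.4]]
top slide face line slope [  0.044 -26.568]
side nut 22 [[-67.4, -17.2], [25.6, 20.8]]
side fixed/anvil 79 [[-90.3, -29.2], [-64.7, 8.4]]
side slide 47 [[-30.6, -29.1], [-15.9, -11.3]]
side slide face line slope [  0.177 -17.44 ]
wrist nut 20 [[7.9, -18.7], [25.0, -18.0]]
t 16.525 tcp gauge mm [34.64  1.41] z 0.0197 F along tool [4.98 2.91 1.46] R [-0.2791  0.9603]
```

step_arm(
  commands=[
    {"dx": -0.0001,"dy": 0,"dz": 0,"roll": 0,"fingers": 1},
    {"dx": -0.0002,"dy": 0,"dz": 0,"roll": 0,"fingers": 1},
  ],
  squeeze=20,
)

```text
time: 16.77
tool_pos: [0.5609, 0.1148, 0.0197]
tcp_rot: [-1.886, -2.512, -0.0]
wrist_force: [0.2, 5.9, -0.2]
width: 0.003
grip_force: 2.6
```

```bash
python3 m.py
```

```text
t 16.775 tcp gauge mm [34.54  1.43] z 0.0197 F along tool [5.57 1.83 0.21] R [-0.2791  0.9603]
```

step_arm(
  commands=[
    {"dx": -0.0002,"dy": 0,"dz": 0,"roll": 0,"fingers": 1},
    {"dx": -0.0003,"dy": 0,"dz": 0,"roll": 0,"fingers": 1},
    {"dx": -0.0003,"dy": 0,"dz": 0,"roll": 0,"fingers": 1},
  ],
  squeeze=20,
)

```text
time: 17.15
tool_pos: [0.5609, 0.1147, 0.0197]
tcp_rot: [-1.886, -2.512, -0.001]
wrist_force: [0.4, 6.7, -0.8]
width: -0.004
grip_force: 2.9
```

```bash
python3 m.py; python3 -c "
from h import *
for i in range(4): read_camera('top');s=read_state();print(s['wrist_force'].round(1),s['tool_pos'].round(5))"
```

```text
t 17.15 tcp gauge mm [34.44  1.41] z 0.0197 F along tool [6.33 2.22 0.76] R [-0.279   0.9603]
[ 0.6  6.4 -0.6] [0.56091 0.11466 0.0197 ]
[ 0.4  6.5 -0.6] [0.56089 0.11465 0.0197 ]
[ 0.   5.8 -0.7] [0.56092 0.11469 0.01973]
[ 0.7  6.2 -0.3] [0.56092 0.11465 0.01972]
```

step_arm(
  commands=[
    {"dx": -0.0002,"dy": 0,"dz": 0,"roll": 0,"fingers": 1},
    {"dx": -0.0005,"dy": 0,"dz": 0,"roll": 0,"fingers": 1},
    {"dx": -0.0005,"dy": 0,"dz": 0,"roll": 0,"fingers": 1},
  ],
  squeeze=20,
)

```text
time: 17.73
tool_pos: [0.561, 0.1145, 0.0197]
tcp_rot: [-1.886, -2.512, -0.001]
wrist_force: [-0.1, 7.6, -0.6]
width: 0.0
grip_force: 3.4
```

```bash
python3 m.py
```

```text
t 17.725 tcp gauge mm [34.26  1.38] z 0.0197 F along tool [7.31 2.03 0.57] R [-0.2789  0.9603]
```

Firm contact: about 7.3 N pushed, of which 4 N is slide friction. I'll back off straight away from the post and rise.

step_arm(
  commands=[
    {"dx": 0.001,"dy": 0,"dz": 0,"roll": 0,"fingers": 1},
    {"dx": 0.004,"dy": 0,"dz": 0,"roll": 0,"fingers": 1},
    {"dx": 0.015,"dy": 0,"dz": 0,"roll": 0,"fingers": 1},
    {"dx": 0.025,"dy": 0,"dz": 0,"roll": 0,"fingers": 1},
    {"dx": 0.03,"dy": 0,"dz": -0.05,"roll": 0,"fingers": 1},
    {"dx": 0.05,"dy": 0,"dz": -0.1,"roll": 0,"fingers": 1},
    {"dx": 0.1,"dy": 0,"dz": -0.13,"roll": 0,"fingers": 1},
    {"dx": 0.16,"dy": 0,"dz": -0.13,"roll": 0,"fingers": 1},
  ],
  squeeze=20,
)

```text
time: 18.73
tool_pos: [0.5187, 0.2695, 0.1541]
tcp_rot: [1.886, 2.508, 0.01]
wrist_force: [0.0, 0.0, -0.2]
width: 0.002
grip_force: 0.0
```

step_arm(
  commands=[
    {"dx": 0.05,"dy": 0,"dz": 0,"roll": 0,"fingers": 1},
    {"dx": 0.1,"dy": 0,"dz": 0,"roll": 0,"fingers": 1},
    {"dx": 0.1,"dy": 0,"dz": 0,"roll": 0,"fingers": 1},
  ],
  squeeze=20,
)

```text
time: 19.1
tool_pos: [0.4868, 0.3668, 0.1497]
tcp_rot: [-1.88, -2.517, -0.001]
wrist_force: [0.0, -0.8, -0.5]
width: -0.002
grip_force: 0.0
```

```bash
python3 gap.py
python3 - <<'E'
from h import *
g=np.array([[-.280,.960],[-.960,-.280]])
c=calibration("top");p,d=read_camera("top");P=pts(c,d);G=((P[...,:2]-[.5719,.0820])@g.T)*1e3;z=P[...,2]*1e3
h=cv2.cvtColor(p,cv2.COLOR_BGR2HSV)
m=(d>0)&(h[...,1]>80)&(h[...,0]<22)&(abs(G[...,1])<28)&(z>18)&(z<44)&(G[...,0]>-80)&(G[...,0]<-20)
l=cv2.connectedComponentsWithStats(m.astype(np.uint8))
for i in range(1,l[0]):
    if l[2][i,4]>20: q=np.dstack([G,z])[l[1]==i];print(len(q),q.min(0).round(1),q.max(0).round(1))
f=np.load("top0.npz")["p"]
for nm,(u,v) in dict(timer=(251,293),tin=(158,264),star=(248,158)).items():
    print(nm,cv2.absdiff(f[v-22:v+22,u-22:u+22],p[v-22:v+22,u-22:u+22]).mean().round(2))
E
```

```text
top nut 258 [[-66.5, -19.9], [8.6, 19.9]]
top fixed/anvil 304 [[-91.9, -29.3], [-66.7, 28.9]]
top slide 173 [[-33.2, -29.8], [-17.3, 29.4]]
top slide face line slope [-6.0000e-03 -2.5312e+01]
side nut 18 [[-68.2, -16.6], [28.3, 21.4]]
side fixed/anvil 135 [[-91.4, -28.9], [-64.7, 28.8]]
side slide 66 [[-31.3, -29.3], [-14.1, 29.7]]
side slide face line slope [ 1.4000e-02 -2.1065e+01]
250 [-67.  -17.7  18.9] [-37.   18.9  43.8]
timer 8.05
tin 60.72
star 6.02
```

```bash
python3 -c "
from workcell import finish_job
print(finish_job())"
```

```text
the job is handed in; nothing more can be done
None
```

The walnut is on the gauge's bed, held lightly between the anvil and the sliding jaw, and I handed the job in at about 19 s; no verdict came back. After backing off, the cameras put the jaw within about 0.01 rad of square and the nut within 1 mm of the centre line. I last pushed the post with about 7 N, roughly 3 N more than the slide needs. The timer and star look unmoved, but I could not confirm the spice tin: its picture patch had changed, probably because the arm was over it.

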